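# Refit the filter frame of a sanding station

## Task

Put the wooden filter frame back into the sanding station: slide it off the deck into the pocket so that its leading edge goes under the blue lip, then press its end with the red tab down until it lies flat in the pocket and the orange spring catch snaps out over it. Leave the mallet, the glue bottle and the chisel block where they are.

Things in the scene. Friction and masses are not known exactly. Their poses are not given: they have to be found in the camera images.
- station: fixed sanding station, 365 x 162 mm. Origin on the bench (z=0) under the pocket's near rim, mid-width; x points from deck to lip, z up. Plywood deck: top 48 mm above the bench, x = -200 mm to 0. Straight wooden side rails along deck and pocket: 138 mm apart, 12 mm thick, tops 58 mm above the bench. A 38 mm black pipe stub stands out 35 mm behind the far wall
- pocket (a point): middle of the pocket's flat dark floor, 22 mm above the bench, at station x = 76.5 mm; axes as the station. The pocket runs from station x = 0 (vertical wall under the deck's rim) to x = 153 mm (far wall)
- lip (a point): middle of the lower free edge of the blue lip on the pocket's far wall, at station x = 137 mm, 39 mm above the bench; axes as the station. The lip spans the pocket's width, reaches from x = 137 to 153 mm and is 6 mm thick (top 45 mm above the bench)
- catch (a joint): orange spring catch, 44 mm wide, mid-width in the pocket's near wall: 0 = fully out, 0.011 m = pushed back. Out, its nose stands 8 mm into the pocket: steep slope from the rim down to the tip, 37 mm above the bench. Spring 3 N at 0, plus 0.4 N per mm. The frame's tab end rests on the slope until pressed down with some 5 to 10 N; then the catch snaps out over the frame
- frame_center (a point): centre (half-way up) of the loose wooden filter frame with grey-white pleats, 150 (x) by 130 (y) by 12 mm, 0.2 to 0.4 kg; x to its leading edge, z up. Starts flat on the deck between the rails, leading edge to the lip, maybe partly over the pocket. Pushed from behind it tips in once half is over the rim (tab end rises up to 26 mm), then slides under the lip, and the tab end drops onto the catch
- frame_near (a point): middle of the bottom edge of the frame's tab end (75 mm behind the centre, 6 mm below it), axes as the frame
- frame_far (a point): middle of the bottom edge of the frame's leading end (75 mm ahead of the centre, 6 mm below it), axes as the frame
- frame_tab (a point): middle of the top face of the red pull tab, 10 mm (x) by 44 mm (y) by 20 mm high, standing on the frame 17 mm in from its tab end; this point is 32 mm above the frame's underside and, when seated, 54 mm above the bench
- mallet: loose rubber mallet lying on the bench, 210 mm long, 85 mm black head, 56 mm high; origin under the handle, axes x along the handle to the head
- glue: loose white glue bottle with red cap, 56 mm across, 150 mm high; origin at the centre of its foot
- chisel_block: loose wooden block with three chisels standing in it, 70 (x) by 160 (y) by 170 mm high; origin at the centre of its foot

How it is judged:
On the way, in this order (a step that is already met when the one before it is completed fails the run):
1. the frame's leading edge is under the lip by at least 5 mm (x of frame_far in the frame of station above 0.142 m and z of frame_far in the frame of station below 0.03 m), for 0.1 s.
2. the tab end is down in the pocket and the catch has snapped out over it (z of frame_near in the frame of station below 0.0255 m and value of joint catch below 0.003 m), for 0.2 s.
At the end, for the whole second after the job is handed in: the frame lies flat on the pocket's floor (both ends within 3.5 mm of it, tilt under 2 degrees), its leading edge at least 8 mm under the blue lip, the catch sprung out (within 3 mm of fully out) over its tab end; mallet, glue bottle and chisel block within 30 mm of where they started (all of step 2 and x of frame_far in the frame of station above 0.145 m and z of frame_far in the frame of station below 0.0255 m and x of frame_near in the frame of station above -0.002 m and angle between frame_center's own z axis and vertical below 0.035 rad and distance of each of mallet, glue, chisel_block from where it was at the start of the episode below 0.03 m); the robot touches nothing.
It fails at once if the mallet, glue bottle or chisel block is shifted by more than 30 mm (distance of any of mallet, glue, chisel_block from where it was at the start of the episode above 0.03 m).
It also fails if it takes over 45 s, if anything falls off the work surface, if the arm or the gripper's body presses on something with over 40 N, if the wrist force passes 120 N, or if a joint passes its speed limit or range.

## Robot

A 6-joint arm with a two-finger parallel gripper is mounted at the origin on the work surface. World frame = base frame: x ahead of the robot, y to its left, z up, the work surface at z = 0. Lengths are in m, angles in rad, forces in N, time in s.
With the tool pointing down it reaches from about 0.3 to 0.95 m from the base axis. Payload 3.1 kg.
Tool frame: the origin (TCP) lies between the finger pads; the fingertips stand 17 mm ahead of it and the grasp point (between the pads) lies 2 mm behind it; x points along the fingers, y is the direction in which the jaws open and shut, and the axes are right-handed (so a half turn about x gives the same grasp; the last joint's range is limited). The gripper opens to 85 mm and grips with 20 to 120 N. Pads are 22 mm wide; open, the fingers measure 114 mm over their backs; the gripper's body (76 mm by 85 mm) begins 54 mm behind the grasp point. The pads swing forward as they close: fully open they stand 13 mm farther back than shut.
Start: joints at [-0.07, 0.308, 1.634, -0, 1.2, -0.07], TCP at [0.625, -0, 0.248] pointing down, gripper open.
Joint ranges: [-3.06, 3.06], [-0.79, 1.96], [0.05, 2.63], [-1.19, 4.34], [0.05, 2.64], [-2.94, 2.94]. Speed limits (rad/s): [2.79, 2.79, 3.14, 3.14, 3.14, 3.14].

## Interface

Orientations are given as a rotation vector (axis times angle).
In Python, from cell import bot gives the robot as it stands.
- The arm moves only by the tool move_arm, never from a script. Its argument "series" is a list of rows, each a list of 5 numbers: the gripper command: -1 is fully open, 1 is shut, values between are in proportion, then the shift along the tool's x, y, z in mm, then the turn about the tool's x in degrees. In form: [[fingers, x, y, z, spin], ...]. A call has 1 to 8 rows; each row shifts and turns the commanded pose from where the row before left it, along the tool's axes as they then stand; what a row does not reach is not made up. A row lasts 1/8 s, in which the tool goes at most 62.5 mm and 10.7 degrees, less where a joint would pass 70% of its speed; a pose out of reach is approached as far as the arm can. A call is refused whole if a number of a shift passes 62.5 or a number of a turn 10.7, either way. A call with a gripper value outside its range is refused whole. The fingers move at their own pace and stop on an object; "newtons" is the grip in N (left out, the last holds). Time passes only in rows, so rows that do not move let the fingers close. It gives the time, the measured TCP pose, the force and the opening at its end, in the units of the state.
- bot.observe(): the state, without advancing time (a new reading comes with each control period).
- bot.grab_frame(name): name is "scene" or "side" or "wrist"; returns (picture, depth): 480x640x3 uint8, red, green, blue; 480x640 float32, m along the optical axis (not along the pixel's ray), 0 where there is no reading.
- bot.calibration(name): a dict with "mtx" (3x3 intrinsics, pixels), "k1" (the pictures are not rectified: a ray, as slopes to the right and down, at radius r is drawn at 1 + k1 r^2 times it, then the intrinsics apply), "world_from_camera" (4x4, takes a point from camera to world coordinates). Camera axes: x right, y down, z forward; pixel columns grow to the right and rows downward; lengths in m; the calibration is good to about 2 mm. A picture is of the moment at which its call begins: read the wrist's pose just before it. calibration takes no time and is no camera call; for the wrist camera it gives the pose at the moment of the call.
- bot.finish_job(): hands the job in, once; it reports no verdict.
The state is a dict: "time": time; "joints": joint angles; "joint_vel": joint speeds; "effort": joint torques, N m; "eef_pos": TCP position; "orientation": TCP orientation; "ft_force": force on the tool from outside, world axes, zero at the start; "wrist_torque": the same for the moment, N m; "opening": finger opening in m.
Only numpy, scipy, OpenCV 4.12 (cv2) and the standard library are available. Lean on these libraries where they do the work, as an engineer would, in place of code of your own. Each camera call takes 0.05 s, during which the arm holds its last target.

## Working session

There is one attempt and no reset: what is moved stays moved. The work goes in short steps, Python scripts to look and compute and a tool call to move; the robot and the scene stay as the last step left them, time stands still between calls to the robot, and variables do not carry over. Pictures are saved under pics/ and viewed, and the job is handed in when it is done.

Besides the shell and the picture viewer there is one more tool, called after ">>>" as name(argument=value, ...) on one line, values as JSON. move_arm: Moves the arm, as the interface text tells. Its arguments: {"type":"object","properties":{"series":{"type":"array","items":{"type":"array","items":{"type":"number"}}},"newtons":{"type":"number"}},"required":["series"]}

```bash
ls; mkdir -p pics
cat > h.py <<'E'
import numpy as np, cv2, sys
from cell import bot
def snap(name,out):
    c=bot.calibration(name); im,d=bot.grab_frame(name)
    cv2.imwrite('pics/'+out+'.png',im[:,:,::-1]); np.savez('pics/'+out+'.npz',im=im,d=d,mtx=c['mtx'],k1=c['k1'],T=c['world_from_camera'])
def pts(out,uv,depth=None,z=None):
    a=np.load('pics/'+out+'.npz'); uv=np.array(uv,float).reshape(-1,1,2)
    s=cv2.undistortPoints(uv,a['mtx'],np.array([float(a['k1']),0,0,0]),None,None,None,).reshape(-1,2)
    T=a['T']; r=[]
    for (u,v),q in zip(uv.reshape(-1,2),s):
        ray=np.array([q[0],q[1],1])
        if z is None:
            k=a['d'][int(round(v)),int(round(u))]
        else:
            k=(z-T[2,3])/(T[:3,:3]@ray)[2]
        r.append(T[:3,:3]@(ray*k)+T[:3,3])
    return np.array(r)
E
python3 - <<'E'
from h import *
print(bot.observe())
for n in ['scene','side','wrist']: snap(n,n+'0')
for n in ['scene','side','wrist']: print(bot.calibration(n))
E
```

```text
pics
{'time': 0.0, 'joints': array([-6.97194267e-02,  3.09040520e-01,  1.63521751e+00,  1.31506040e-05,
        1.19968794e+00, -6.96543336e-02]), 'joint_vel': array([ 5.74957958e-05, -1.80550207e-03, -4.12342444e-04, -1.10624481e-03,
       -8.77866264e-04, -5.66989804e-05]), 'effort': array([ 1.43707580e-04, -4.15252447e+01, -2.76667070e+01, -1.74997494e-04,
        1.01000658e-02, -1.14578896e-05]), 'eef_pos': array([6.24203240e-01, 1.98842621e-05, 2.47010169e-01]), 'orientation': array([ 1.20827026,  1.21102423, -1.21089577]), 'ft_force': array([-0.35384632,  0.32613997, -0.1995561 ]), 'wrist_torque': array([-0.04639792,  0.00596412,  0.0176099 ]), 'opening': 0.08566440959396414}
{'mtx': array([[519.05351435,   0.        , 320.74840737],
       [  0.        , 519.05351435, 232.0674353 ],
       [  0.        ,   0.        ,   1.        ]]), 'k1': -0.00261129259084162, 'world_from_camera': array([[ 0.20675616,  0.64462112, -0.73601324,  1.20651099],
       [ 0.97821242, -0.15063052,  0.14286676, -0.03638768],
       [-0.01877113, -0.74951588, -0.66172018,  0.61057326],
       [ 0. 
[... 364 characters left out ...]
957116,  0.64792506],
       [ 0.00153052, -0.71630363, -0.69778705,  0.79143068],
       [ 0.        ,  0.        ,  0.        ,  1.        ]])}
{'mtx': array([[382.75065083,   0.        , 323.23182418],
       [  0.        , 382.75065083, 244.75431655],
       [  0.        ,   0.        ,   1.        ]]), 'k1': -0.002053108081598255, 'world_from_camera': array([[ 9.99998563e-01, -1.47211135e-04, -1.68902431e-03,
         6.25002929e-01],
       [-6.57977135e-04, -9.51838196e-01, -3.06600092e-01,
         7.84841081e-02],
       [-1.56254291e-03,  3.06600762e-01, -9.51836925e-01,
         3.71333433e-01],
       [ 0.00000000e+00,  0.00000000e+00,  0.00000000e+00,
         1.00000000e+00]])}
```

View pics/scene0.png

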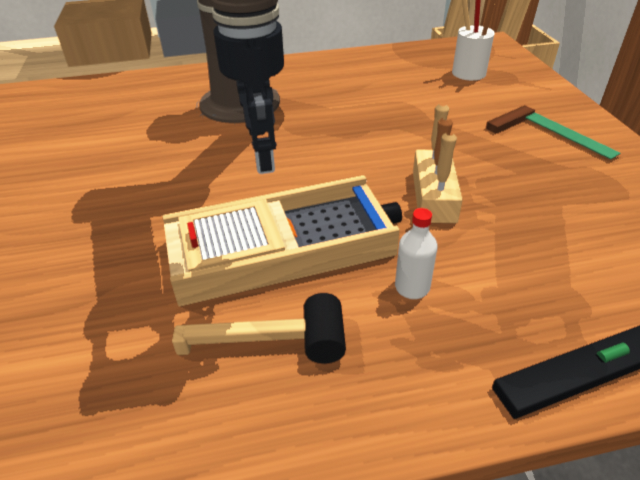

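View pics/side0.png

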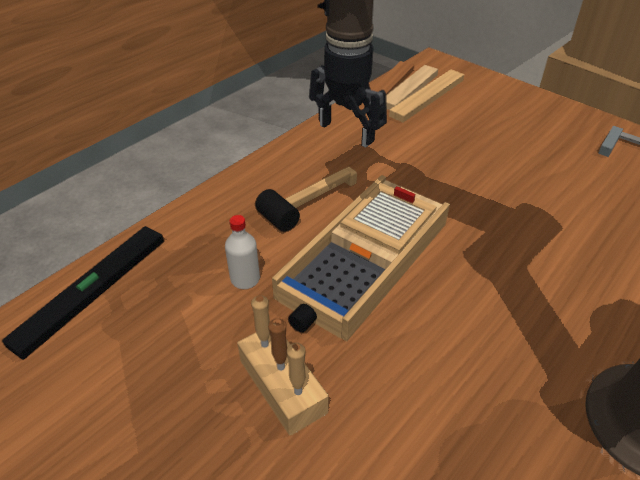

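View pics/wrist0.png

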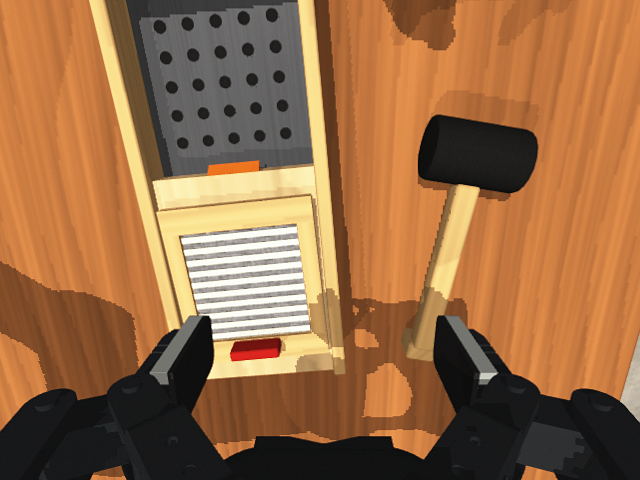

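Run:
```python
from h import *
from scipy.spatial.transform import Rotation as R
print(R.from_rotvec(bot.observe()['orientation']).as_matrix().round(3))
```

```text
[[-0.002  1.     0.   ]
 [ 0.     0.    -1.   ]
 [-1.    -0.002 -0.   ]]
```

The wrist view shows the station running roughly along world +y. The red tab is at about (256,349), the orange catch at (234,168), the deck rim from (155,180) to (315,166), and the mallet is to the right of the station. I'll zoom in on this and measure it.

Run:
```python
from h import *
for n,(x0,y0,x1,y1) in {'scene0':(150,160,420,310),'side0':(260,160,460,360),'wrist0':(80,0,360,400)}.items():
    im=cv2.imread(f'pics/{n}.png')[y0:y1,x0:x1]
    s=min(800/(x1-x0),600/(y1-y0)); print(n,s)
    cv2.imwrite(f'pics/{n}_z.png',cv2.resize(im,None,fx=s,fy=s,interpolation=cv2.INTER_CUBIC))
# red pixels
for n in ['scene0','side0','wrist0']:
    a=np.load(f'pics/{n}.npz'); im=a['im'].astype(int)
    m=((im[:,:,0]>110)&(im[:,:,1]<45)&(im[:,:,2]<50)).astype(np.uint8)
    k,l,st,c=cv2.connectedComponentsWithStats(m)
    for i in range(1,k):
        if st[i,4]>25: print(n,st[i],c[i],pts(n,[c[i]]))
```

```text
scene0 2.962962962962963
side0 3.0
wrist0 1.5
scene0 [475   0   5  32  61] [477.44262295  15.62295082] [[-0.01389823  0.6126118   0.15140171]]
scene0 [413 209  18  18 279] [421.6344086  217.58781362] [[0.69662039 0.20449633 0.15022042]]
scene0 [189 223   9  24 104] [192.51923077 235.44230769] [[ 0.57626586 -0.11673782  0.07769449]]
side0 [395 187  20  10  62] [404.74193548 191.33870968] [[ 0.55965184 -0.11690009  0.07967597]]
side0 [230 216  15  15 184] [236.95108696 222.71195652] [[0.6789969  0.21498144 0.15100654]]
wrist0 [230 340  49  21 776] [254.41494845 350.18041237] [[ 0.56345699 -0.11380949  0.07800431]]
```

```bash
ls pics
```

```text
scene0.npz
scene0.png
scene0_z.png
side0.npz
side0.png
side0_z.png
wrist0.npz
wrist0.png
wrist0_z.png
```

View pics/scene0_z.png

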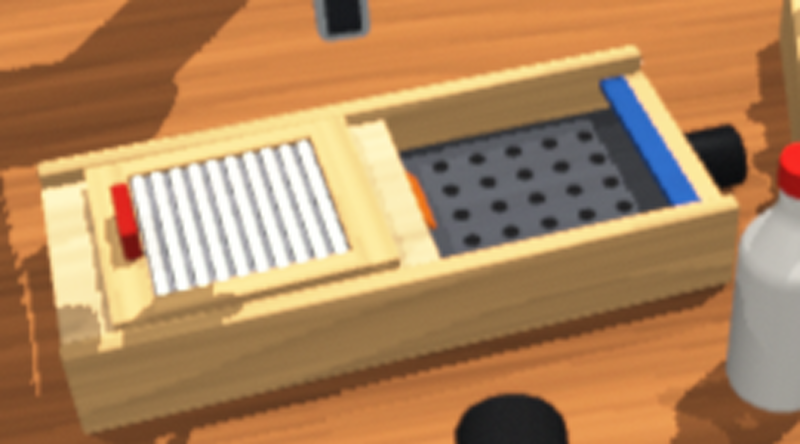

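View pics/side0_z.png

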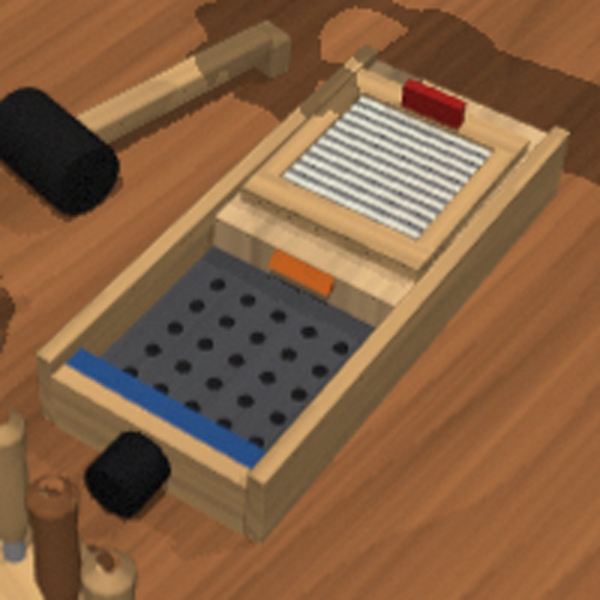

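View pics/wrist0_z.png

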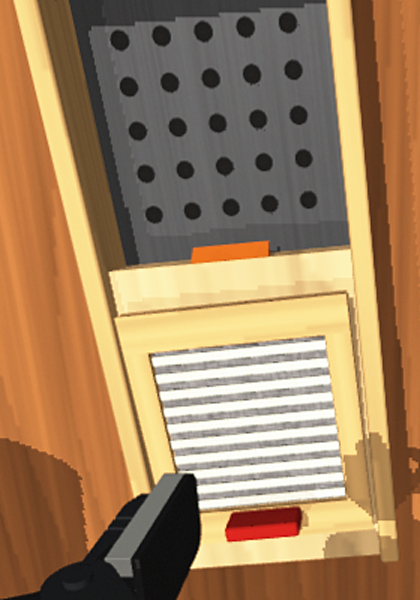

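Run:
```python
from h import *
def Z(n,uv,s,o,z): return pts(n,np.array(uv)/s+np.array(o),z=z).round(4)
S=(2.963,(150,160));D=(3.0,(260,160));W=(1.5,(80,0))
print('scene rail outer near-,far- (-x), far+, near+\n',Z('scene0',[(40,165),(637,48),(737,200),(66,350)],*S,.058))
print('side rail outer near+,far+, far-,near-\n',Z('side0',[(368,50),(40,358),(263,480),(567,132)],*D,.058))
print('wrist rim L,R z48\n',Z('wrist0',[(108,271),(350,247)],*W,.048))
print('wrist rail + outer far, near; top z58\n',Z('wrist0',[(352,0),(396,558)],*W,.058))
print('wrist frame corners lead L,R (z60), tabR\n',Z('wrist0',[(117,318),(348,293),(380,553)],*W,.060))
print('scene frame corners tabL, leadL, leadR,tabR z60\n',Z('scene0',[(85,165),(338,117),(399,262),(110,325)],*S,.060))
print('side frame tabL+, leadL(-)...\n',Z('side0',[(245,190),(417,270),(527,145),(355,88)],*D,.060))
print('tab scene, side top corners z80\n',Z('scene0',[(112,185),(124,184),(141,240),(127,250)],*S,.080),Z('side0',[(405,82),(465,105)],*D,.080),Z('wrist0',[(229,515),(300,508),(298,533),(226,540)],*W,.08))
print('rim scene z48',Z('scene0',[(381,122),(440,256)],*S,.048))
print('lip edge scene top z45',Z('scene0',[(602,82),(668,204)],*S,.045))
```

```text
scene rail outer near-,far- (-x), far+, near+
 [[ 0.4908 -0.1664  0.058 ]
 [ 0.4594  0.1936  0.058 ]
 [ 0.6097  0.2082  0.058 ]
 [ 0.6424 -0.1513  0.058 ]]
side rail outer near+,far+, far-,near-
 [[ 0.6367 -0.1494  0.058 ]
 [ 0.6056  0.2097  0.058 ]
 [ 0.4519  0.193   0.058 ]
 [ 0.4834 -0.1664  0.058 ]]
wrist rim L,R z48
 [[0.48   0.0311 0.048 ]
 [0.6161 0.0443 0.048 ]]
wrist rail + outer far, near; top z58
 [[ 0.6183  0.161   0.058 ]
 [ 0.6442 -0.1511  0.058 ]]
wrist frame corners lead L,R (z60), tabR
 [[ 0.4868  0.0069  0.06  ]
 [ 0.6151  0.0208  0.06  ]
 [ 0.6338 -0.1459  0.06  ]]
scene frame corners tabL, leadL, leadR,tabR z60
 [[ 0.4993 -0.1409  0.06  ]
 [ 0.4884  0.0045  0.06  ]
 [ 0.6189  0.02    0.06  ]
 [ 0.6317 -0.1292  0.06  ]]
side frame tabL+, leadL(-)...
 [[ 0.6071  0.0219  0.06  ]
 [ 0.482   0.008   0.06  ]
 [ 0.4952 -0.1352  0.06  ]
 [ 0.6166 -0.1074  0.06  ]]
tab scene, side top corners z80
 [[ 0.5456 -0.123   0.08  ]
 [ 0.5462 -0.1166  0.08  ]
 [ 0.5937 -0.1091  0.08  ]
 [ 0.5998 -0.1164  0.08  ]] [[ 0.5815 -0.114   0.08  ]
 [ 0.5376 -0.1206  0.08  ]] [[ 0.5453 -0.1056  0.08  ]
 [ 0.5867 -0.101   0.08  ]
 [ 0.585  -0.1177  0.08  ]
 [ 0.5423 -0.1226  0.08  ]]
rim scene z48 [[0.4835 0.0298 0.048 ]
 [0.6064 0.0435 0.048 ]]
lip edge scene top z45 [[0.4714 0.1684 0.045 ]
 [0.5902 0.1755 0.045 ]]
```

Measurements:
- **Station:** origin is about (0.546, 0.038) and the axis is yawed about 5° left of +y.
- **Frame:** the leading edge is at station x ≈ -0.024 and the tail at about -0.172.

I'll shut the fingers, turn the tool -5°, go behind the tail and push along tool -z with the tips just above the deck.

>>> move_arm(series=[[1,0,0,0,-5],[1,0,-37,39,0],[1,0,-37,39,0],[1,0,0,39,0],[1,0,0,38,0],[1,30,0,0,0],[1,30,0,0,0],[1,0,0,0,0]], newtons=40)

```text
time: 1.15
eef_pos: [0.5622, -0.1601, 0.185]
orientation: [1.144, 1.256, -1.149]
ft_force: [-0.4, 1.1, -0.4]
opening: -0.0
```

Run:
```python
from h import *
o=bot.observe();print(o['eef_pos'],o['orientation'],o['ft_force'],o['opening'],o['time'])
for n in ['scene','side','wrist']: snap(n,n+'1')
a=[cv2.imread(f'pics/{n}1.png') for n in ('scene','side','wrist')]
cv2.imwrite('pics/m1.png',np.hstack([cv2.resize(a[0][120:320,130:430],(400,267)),cv2.resize(a[1][60:360,230:480],(222,267))]))
```

```text
[ 0.56216889 -0.1601468   0.18504471] [ 1.1437695   1.25610274 -1.14850017] [-0.36623694  1.12444332 -0.38038216] -5.56104728647298e-06 1.15
```

View pics/m1.png

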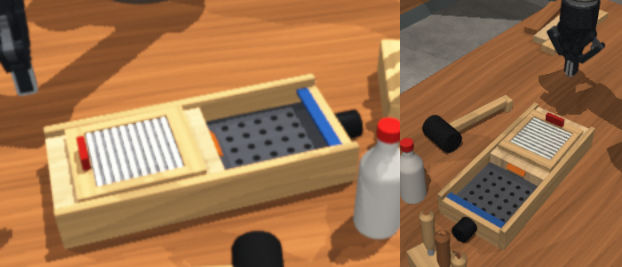

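View pics/wrist1.png

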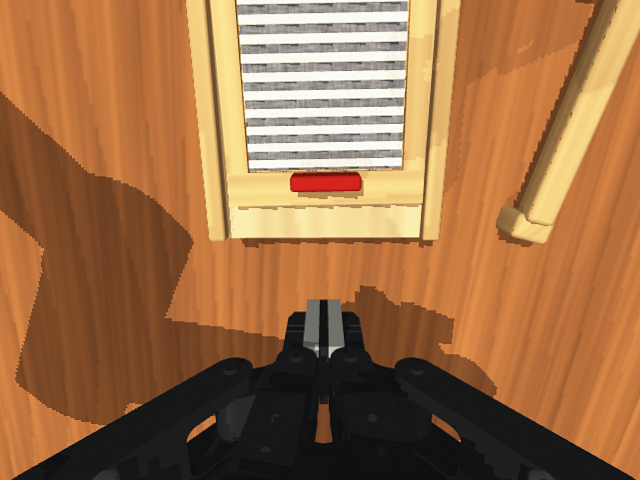

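The tool is square to the station. The tail edge is at about row 206, the deck end at row 238 and the tab at (326,182). I'll measure these from here.

Run:
```python
from h import *
o=np.array([.546,.038]);u=np.array([-.0872,.9962]);v=np.array([-.9962,-.0872])
def st(p): d=p[:,:2]-o; return np.c_[d@u,d@v].round(4)
print('tail z60',st(pts('wrist1',[(232,206),(326,206.5),(420,208)],z=.060)))
print('deck end z48',st(pts('wrist1',[(235,238),(420,240)],z=.048)))
print('rails z58 inner',st(pts('wrist1',[(208,0),(228,238),(437,0),(422,238)],z=.058)))
print('tab top',st(pts('wrist1',[(290,176),(361,175),(361,190),(290,191)],z=.080)))
print('depths',pts('wrist1',[(326,190),(326,198),(326,225),(326,182)]).round(4))
print('tool',st(bot.observe()['eef_pos'][None]))
```

```text
tail z60 [[-0.1753  0.0594]
 [-0.1757 -0.0037]
 [-0.1767 -0.0669]]
deck end z48 [[-0.2014  0.0618]
 [-0.203  -0.0719]]
rails z58 inner [[-0.0542  0.0649]
 [-0.1983  0.0643]
 [-0.0543 -0.0679]
 [-0.1984 -0.0705]]
tab top [[-0.1526  0.0182]
 [-0.1521 -0.0247]
 [-0.1611 -0.0249]
 [-0.1617  0.0184]]
depths [[ 0.5637 -0.1226  0.0776]
 [ 0.5646 -0.1313  0.0583]
 [ 0.5666 -0.1531  0.0461]
 [ 0.5632 -0.1176  0.0781]]
tool [[-0.2    -0.0022]]
```

>>> move_arm(series=[[1,40,0,0,0],[1,40,0,0,0],[1,20,0,0,0],[1,10,0,0,0],[1,5,0,0,0],[1,0,0,0,0]])

```text
time: 2.05
eef_pos: [0.5656, -0.1612, 0.0741]
orientation: [1.145, 1.248, -1.144]
ft_force: [-0.3, 0.5, 0.3]
opening: -0.0002
```

>>> move_arm(series=[[1,0,0,0,0],[1,2,0,0,0],[1,0,0,0,0]])

```text
time: 2.42
eef_pos: [0.5648, -0.1609, 0.0714]
orientation: [1.145, 1.249, -1.145]
ft_force: [0.2, 0.3, 0.5]
opening: 0.0001
```

Run:
```python
from h import *
snap('scene','scene2');a=cv2.imread('pics/scene2.png')[140:310,120:420];cv2.imwrite('pics/s2z.png',cv2.resize(a,(780,442)))
```

```text
(no output)
```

View pics/s2z.png

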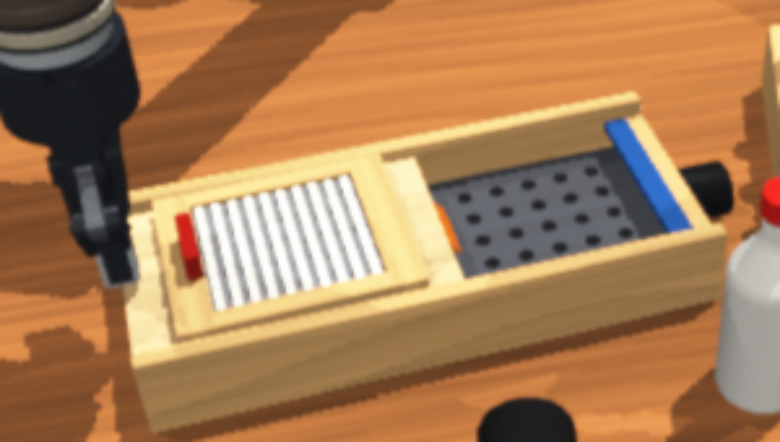

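The fingers hang behind the tail, close to the deck end. I'll start pushing.

>>> move_arm(series=[[1,2,0,-5,0],[1,0,0,-8,0],[1,0,0,-8,0],[1,0,0,-8,0],[1,0,0,-8,0],[1,0,0,-8,0],[1,0,0,-8,0],[1,0,0,0,0]])

```text
time: 3.48
eef_pos: [0.5601, -0.1071, 0.0694]
orientation: [1.145, 1.25, -1.144]
ft_force: [-0.4, -0.4, 0.3]
opening: 0.0
```

Run:
```python
from h import *
snap('scene','scene3');a=cv2.imread('pics/scene3.png')[140:310,120:420];cv2.imwrite('pics/s3z.png',cv2.resize(a,(780,442)))
```

```text
(no output)
```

View pics/s3z.png

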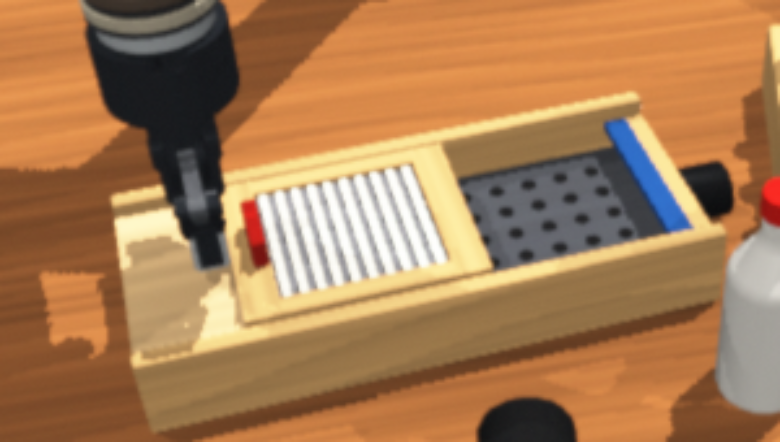

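The frame slides square, with its leading edge now over the rim.

>>> move_arm(series=[[1,0,0,-8,0],[1,0,0,-8,0],[1,0,0,-8,0],[1,0,0,-8,0],[1,0,0,-8,0],[1,0,0,-8,0],[1,0,0,-8,0],[1,0,0,-8,0]])

```text
time: 4.53
eef_pos: [0.5548, -0.044, 0.0695]
orientation: [1.145, 1.249, -1.144]
ft_force: [-0.7, -3.2, 2.1]
opening: 0.0005
```

```bash
cat > v.py <<'E'
from h import *
n=sys.argv[1]
snap('scene','scene'+n);snap('side','side'+n)
a=cv2.resize(cv2.imread(f'pics/scene{n}.png')[140:310,120:420],(480,272))
b=cv2.resize(cv2.imread(f'pics/side{n}.png')[130:350,260:460],(300,330))
a=cv2.copyMakeBorder(a,0,58,0,0,cv2.BORDER_CONSTANT)
cv2.imwrite(f'pics/m{n}.png',np.hstack([a,b]))
o=bot.observe();d=o['eef_pos'][:2]-np.array([.546,.038]);print(o['time'],'station xy',d@[-.0872,.9962],d@[-.9962,-.0872],o['eef_pos'][2],o['ft_force'])
E
python3 v.py 4
```

```text
4.625 station xy -0.08137325368113864 -0.0011226982126218074 0.06908493252183132 [-0.18681489  0.10913114 -0.31314208]
```

View pics/m4.png

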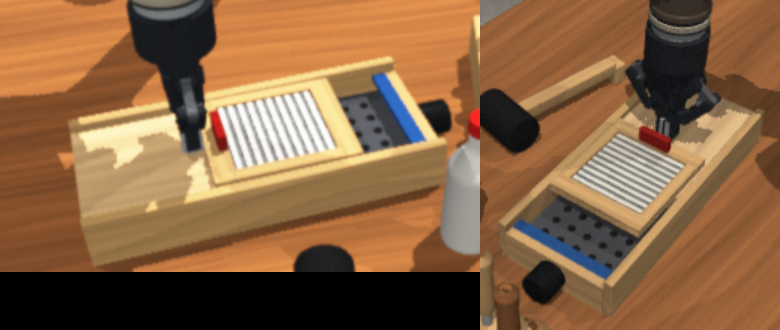

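The frame is about half over the rim and near tipping. I'll go on more gently.

>>> move_arm(series=[[1,0,0,-4,0],[1,0,0,-4,0],[1,0,0,-4,0],[1,0,0,-4,0],[1,0,0,-4,0],[1,0,0,-4,0],[1,0,0,-4,0],[1,0,0,-4,0]])

```text
time: 5.62
eef_pos: [0.5521, -0.0123, 0.0696]
orientation: [1.145, 1.249, -1.144]
ft_force: [0.1, -2.4, 3.1]
opening: 0.0
```

```bash
python3 v.py 5
```

```text
5.725 station xy -0.04976660759238699 -0.001047978073944589 0.06904415749543871 [-0.07857087  0.21770634  0.46989795]
```

View pics/m5.png

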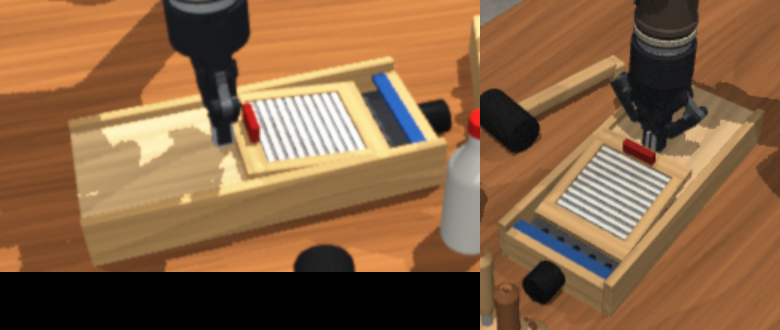

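The frame has tipped in and its nose is close to the lip. I'll continue in small steps.

>>> move_arm(series=[[1,0,0,-4,0],[1,0,0,-4,0],[1,0,0,-4,0],[1,0,0,-4,0],[1,0,0,-4,0],[1,0,0,0,0]])

```text
time: 6.48
eef_pos: [0.55, 0.008, 0.0693]
orientation: [1.145, 1.25, -1.144]
ft_force: [0.6, 0.9, -0.4]
opening: -0.0001
```

```bash
python3 v.py 6
```

```text
6.575 station xy -0.030487187077953136 -0.001501892650871214 0.06940466585192571 [-0.88371906 -0.23908936  0.5177924 ]
```

View pics/m6.png

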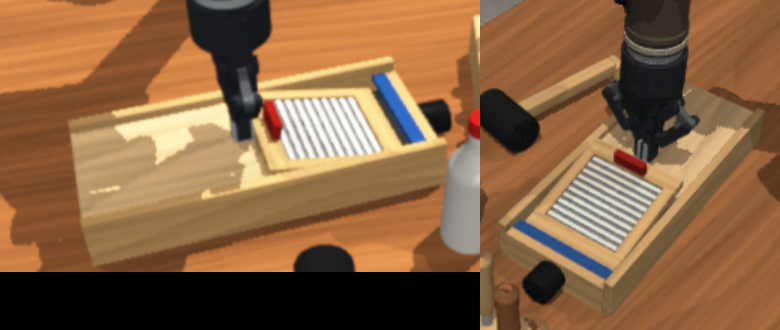

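The nose is reaching the lip.

>>> move_arm(series=[[1,0,0,-3,0],[1,0,0,-3,0],[1,0,0,-3,0],[1,0,0,-2,0],[1,0,0,0,0]])

```text
time: 7.2
eef_pos: [0.549, 0.0188, 0.0693]
orientation: [1.145, 1.25, -1.145]
ft_force: [0.2, 0.1, -0.3]
opening: 0.0001
```

```bash
python3 v.py 7
```

```text
7.3 station xy -0.019485311192782396 -0.0014327183702355737 0.06934071531877192 [-1.17277559  0.42042377  0.22661038]
```

View pics/m7.png

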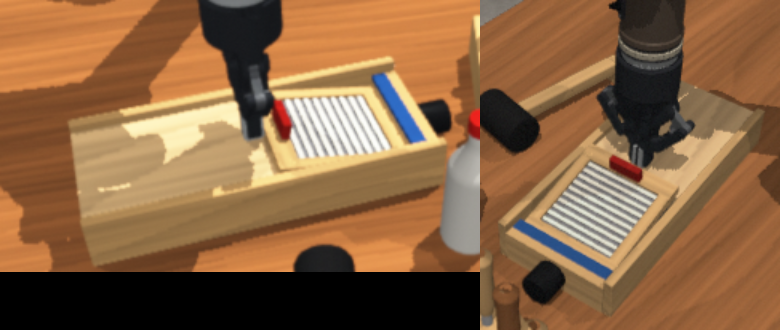

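>>> move_arm(series=[[1,0,0,-2,0],[1,0,0,-2,0],[1,0,0,-2,0],[1,0,0,0,0]])

```text
time: 7.8
eef_pos: [0.5485, 0.0247, 0.0692]
orientation: [1.145, 1.25, -1.145]
ft_force: [-0.4, -0.7, 0.1]
opening: -0.0001
```

```bash
python3 v.py 8
```

```text
7.9 station xy -0.013515808730311756 -0.001359871932137505 0.06928919588547196 [ 0.39886996 -0.43773912 -0.05271004]
```

View pics/m8.png

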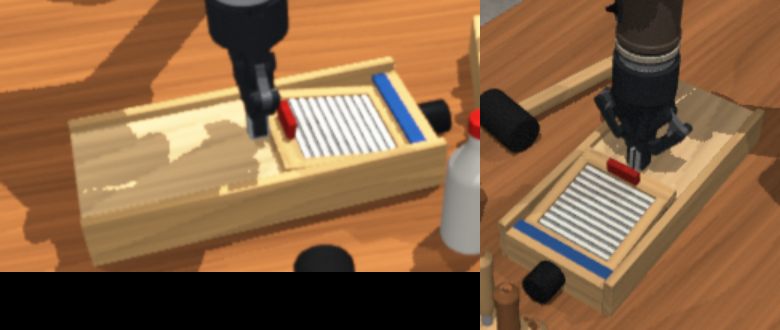

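>>> move_arm(series=[[1,0,0,-1.5,0],[1,0,0,-1.5,0],[1,0,0,0,0]])

```text
time: 8.28
eef_pos: [0.5483, 0.0275, 0.0692]
orientation: [1.145, 1.249, -1.145]
ft_force: [0.5, -0.7, -0.5]
opening: -0.0
```

```bash
cat > t.py <<'E'
from h import *
n=sys.argv[1]
for c in ('scene','side'):
    a=np.load(f'pics/{c}{n}.npz'); im=a['im'].astype(int)
    m=((im[:,:,0]>110)&(im[:,:,1]<45)&(im[:,:,2]<50)); m[:170]=0 if c=='scene' else m[:170]
    m[:, 395:]=0; m[:, :240]=0
    ys,xs=np.nonzero(m)
    if len(xs)==0: continue
    P=pts(c,np.c_[xs,ys]); d=P[:,:2]-np.array([.546,.038])
    print(c,len(xs),'x',np.percentile(d@[-.0872,.9962],[5,50,95]).round(4),'y',np.percentile(d@[-.9962,-.0872],[5,50,95]).round(4),'z',np.percentile(P[:,2],[5,50,95]).round(4))
E
for i in 7 8; do python3 t.py $i; done; python3 v.py 9; python3 t.py 9
```

```text
8.375 station xy -0.010647143095294609 -0.0013693741329022693 0.06926916613842708 [ 0.00873421 -0.61911447 -0.27375406]Traceback (most recent call last):
  File "t.py", line 9, in <module>
    P=pts(c,np.c_[xs,ys]); d=P[:,:2]-np.array([.546,.038])
  File "h.py", line 7, in pts
    a=np.load('pics/'+out+'.npz'); uv=np.array(uv,float).reshape(-1,1,2)
    fid = stack.enter_context(open(os.fspath(file), "rb"))
                              ~~~~^^^^^^^^^^^^^^^^^^^^^^^
FileNotFoundError: [Errno 2] No such file or directory: 'pics/scene.npz'
Traceback (most recent call last):
  File "t.py", line 9, in <module>
    P=pts(c,np.c_[xs,ys]); d=P[:,:2]-np.array([.546,.038])
  File "h.py", line 7, in pts
    a=np.load('pics/'+out+'.npz'); uv=np.array(uv,float).reshape(-1,1,2)
FileNotFoundError: [Errno 2] No such file or directory: 'pics/scene.npz'
Traceback (most recent call last):
  File "t.py", line 9, in <module>
    P=pts(c,np.c_[xs,ys]); d=P[:,:2]-np.array([.546,.038])
  File "h.py", line 7, in pts
    a=np.load('pics/'+out+'.npz'); uv=np.array(uv,float).reshape(-1,1,2)
FileNotFoundError: [Errno 2] No such file or directory: 'pics/scene.npz'
```

View pics/m9.png

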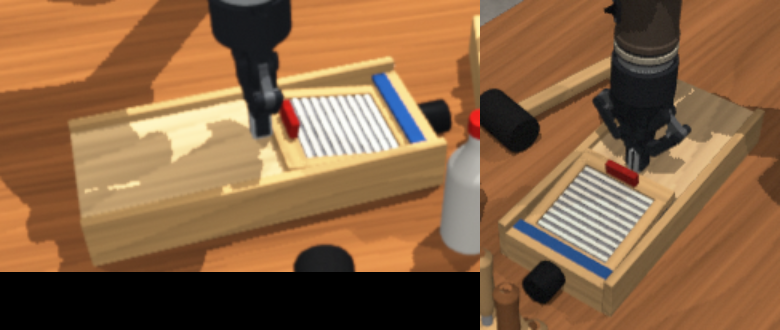

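```bash
sed -i 's/pts(c,np/pts(c+n,np/' t.py; for i in 6 7 8 9; do python3 t.py $i; done
```

```text
scene 119 x [-0.0029  0.0007  0.0047] y [-0.0283 -0.0157  0.0098] z [0.0657 0.0782 0.0797]
side 129 x [0.0016 0.0077 0.1631] y [-0.1507 -0.0125  0.0156] z [0.0781 0.0815 0.1522]
scene 115 x [0.0072 0.0107 0.0147] y [-0.028  -0.0158  0.0114] z [0.0646 0.0762 0.0786]
side 129 x [0.0115 0.0173 0.1628] y [-0.1515 -0.0125  0.016 ] z [0.0764 0.0793 0.1519]
scene 111 x [0.0126 0.0161 0.0201] y [-0.0276 -0.0158  0.0099] z [0.0626 0.0756 0.0773]
side 132 x [0.0166 0.0223 0.1635] y [-0.1501 -0.0116  0.0161] z [0.0757 0.0787 0.1519]
scene 112 x [0.0149 0.0191 0.0231] y [-0.0284 -0.0168  0.0101] z [0.0619 0.0751 0.0769]
side 130 x [0.0192 0.0253 0.1628] y [-0.1503 -0.0124  0.0155] z [0.0754 0.0777 0.1525]
```

>>> move_arm(series=[[1,0,0,-1.5,0],[1,0,0,-1.5,0],[1,0,0,0,0]])

```text
time: 8.75
eef_pos: [0.5482, 0.0306, 0.0694]
orientation: [1.145, 1.249, -1.144]
ft_force: [1.0, -0.2, -0.3]
opening: 0.0
```

```bash
python3 v.py 10; python3 t.py 10
```

```text
8.85 station xy -0.007553662122827985 -0.0014738047195019318 0.06935523470723849 [-0.01506503 -0.30702599  1.10595586]
scene 107 x [0.0173 0.0209 0.0244] y [-0.0281 -0.0169  0.0084] z [0.0572 0.0711 0.073 ]
side 131 x [0.0208 0.0268 0.1641] y [-0.1502 -0.0126  0.0156] z [0.0708 0.0738 0.1519]
```

View pics/m10.png

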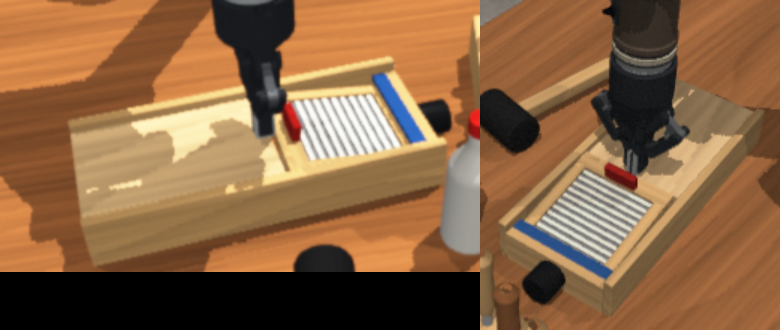

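The tail has dropped onto the catch: the tab top fell about 4 mm and a gap shows at the rim. I'll back off, lift and move over the tab.

>>> move_arm(series=[[1,0,0,2,0],[1,-25,0,0,0],[1,-20,0,0,0],[1,0,0,-15,0],[1,0,0,-15,0],[1,5,0,0,0],[1,5,0,0,0],[1,0,0,0,0]])

```text
time: 9.85
eef_pos: [0.5446, 0.0581, 0.1029]
orientation: [1.143, 1.251, -1.147]
ft_force: [1.0, 0.0, 0.7]
opening: -0.0001
```

```bash
python3 v.py 11; python3 t.py 11; python3 -c "
from h import *
snap('wrist','wrist11')"
```

```text
9.95 station xy 0.019985371806492867 -0.0011461881977541048 0.10376774229734635 [ 0.37443041  0.28904988 -0.25308774]
scene 139 x [0.0158 0.019  0.0243] y [-0.028  -0.0155  0.0047] z [0.0576 0.07   0.0725]
side 122 x [0.0217 0.0276 0.1637] y [-0.1511 -0.0152  0.017 ] z [0.0714 0.0745 0.1524]
```

View pics/m11.png

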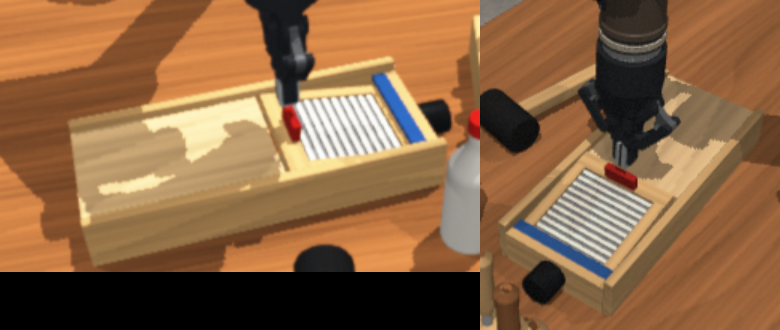

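View pics/wrist11.png

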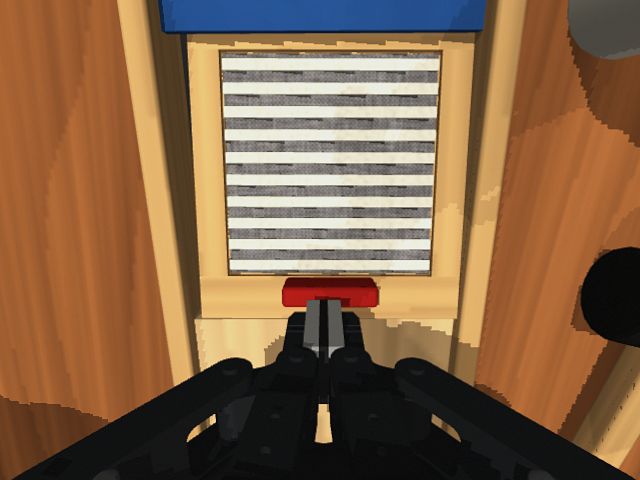

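Run:
```python
from h import *
from numpy import array
def st(P): d=P[:,:2]-array([.546,.038]); return np.c_[d@[-.0872,.9962],d@[-.9962,-.0872],P[:,2]].round(4)
print(st(pts('wrist11',[(300,285),(330,280),(330,290),(330,297),(360,285),(360,300)])))
print('tip',st(pts('wrist11',[(314,302),(335,302),(314,320),(335,335),(314,345)])))
print('tabtop z74',st(pts('wrist11',[(283,281),(378,281),(330,281),(330,292),(370,300)],z=.073)))
```

```text
[[ 0.0271  0.0092  0.0666]
 [ 0.0265 -0.0047  0.0594]
 [ 0.0257 -0.0046  0.069 ]
 [ 0.0235 -0.0045  0.0717]
 [ 0.0273 -0.0183  0.0671]
 [ 0.0218 -0.0181  0.0713]]
tip [[ 0.031   0.0021  0.0919]
 [ 0.0306 -0.0062  0.0909]
 [ 0.031   0.0018  0.106 ]
 [ 0.0307 -0.0054  0.1157]
 [ 0.0306  0.0014  0.1214]]
tabtop z74 [[ 0.0319  0.0161  0.073 ]
 [ 0.0318 -0.0255  0.073 ]
 [ 0.0318 -0.0045  0.073 ]
 [ 0.0266 -0.0045  0.073 ]
 [ 0.0227 -0.0223  0.073 ]]
```

The tips span station x 0.009 to 0.031, directly over the tab (about 0.016 to 0.027), so I'll press straight down.

>>> move_arm(series=[[1,8,0,0,0],[1,4,0,0,0],[1,2,0,0,0],[1,2,0,0,0],[1,2,0,0,0],[1,0,0,0,0]])

```text
time: 10.75
eef_pos: [0.5461, 0.0578, 0.0872]
orientation: [1.144, 1.248, -1.144]
ft_force: [-1.6, -1.6, 5.5]
opening: -0.0001
```

```bash
python3 v.py 12; python3 t.py 12
```

```text
10.85 station xy 0.019759763947518345 -0.0018091891190123327 0.0871764997465986 [-1.69469741 -0.75336365  5.17125801]
scene 81 x [0.0156 0.0193 0.0239] y [-0.0293 -0.0249 -0.0112] z [0.0545 0.066  0.0695]
side 92 x [0.0214 0.1466 0.1633] y [-0.1526 -0.1399  0.0156] z [0.068  0.1376 0.1523]
```

Contact at 5 N; I'll keep pressing.

>>> move_arm(series=[[1,2,0,0,0],[1,2,0,0,0],[1,2,0,0,0],[1,2,0,0,0],[1,0,0,0,0]])

```text
time: 11.48
eef_pos: [0.5454, 0.0584, 0.0778]
orientation: [1.145, 1.25, -1.145]
ft_force: [-0.3, -0.3, 0.3]
opening: 0.0005
```

```bash
python3 v.py 13; python3 t.py 13
```

```text
11.575 station xy 0.020423944849976367 -0.0010341391454435373 0.07783197469247087 [-0.08047399  0.04898694  1.14352579]
scene 82 x [0.0139 0.0177 0.0219] y [-0.0291 -0.0255 -0.0093] z [0.046  0.0566 0.0603]
side 77 x [0.0204 0.1502 0.164 ] y [-0.1516 -0.1412  0.0166] z [0.0596 0.1435 0.1523]
```

View pics/m13.png

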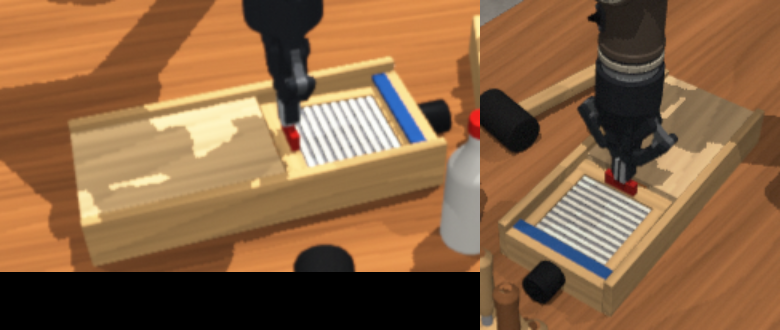

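>>> move_arm(series=[[1,2,0,0,0],[1,2,0,0,0],[1,2,0,0,0],[1,1,0,0,0],[1,0,0,0,0]])

```text
time: 12.2
eef_pos: [0.5456, 0.0583, 0.0712]
orientation: [1.145, 1.249, -1.145]
ft_force: [0.4, -0.3, 1.1]
opening: -0.0002
```

```bash
python3 v.py 14; python3 t.py 14
```

```text
12.3 station xy 0.020276437272924976 -0.0014042587959213176 0.07122980436619732 [-0.04728891  0.15956531  0.74809187]
scene 77 x [0.0134 0.017  0.0207] y [-0.0289 -0.0253 -0.0105] z [0.0383 0.0508 0.0538]
side 78 x [0.0172 0.1506 0.1652] y [-0.1515 -0.1416  0.0165] z [0.0527 0.1444 0.1529]
```

>>> move_arm(series=[[1,1,0,0,0],[1,1,0,0,0],[1,1,0,0,0],[1,0,0,0,0]])

```text
time: 12.8
eef_pos: [0.5458, 0.0583, 0.071]
orientation: [1.144, 1.25, -1.145]
ft_force: [-5.8, -0.2, 16.9]
opening: -0.0003
```

The frame is seated: there is a firm stop at 17 N with the tips at about 54 mm. I'll retract and inspect.

>>> move_arm(series=[[1,-5,0,0,0],[1,-30,0,0,0],[1,-40,0,0,0],[1,-40,0,30,0],[1,0,0,40,0],[1,0,0,40,0],[1,0,0,0,0],[1,0,0,0,0]])

```text
time: 13.8
eef_pos: [0.5549, -0.051, 0.1829]
orientation: [1.145, 1.25, -1.145]
ft_force: [-1.3, 1.0, 0.3]
opening: 0.0002
```

```bash
python3 v.py 15; python3 t.py 15; python3 -c "
from h import *
snap('wrist','wrist15')
for c in ('scene','side'):
  a=cv2.imread(f'pics/{c}15.png');b=cv2.imread(f'pics/{c}0.png')
  d=cv2.absdiff(a,b).max(2); 
a=cv2.imread('pics/scene15.png')
cv2.imwrite('pics/f15.png',cv2.resize(a[170:300,260:420],(800,600),interpolation=cv2.INTER_CUBIC))
a=cv2.imread('pics/side15.png')
cv2.imwrite('pics/g15.png',cv2.resize(a[200:350,260:420],(640,600),interpolation=cv2.INTER_CUBIC))
"
```

```text
13.9 station xy -0.08875635592559794 -0.001118765794505822 0.18286515719589244 [-0.93424377  0.18081684  0.23896615]
scene 109 x [0.0131 0.0171 0.0205] y [-0.029  -0.0183  0.0059] z [0.0397 0.052  0.0541]
side 122 x [0.0176 0.0234 0.1633] y [-0.1516 -0.0115  0.0152] z [0.0531 0.0554 0.1525]
```

View pics/f15.png

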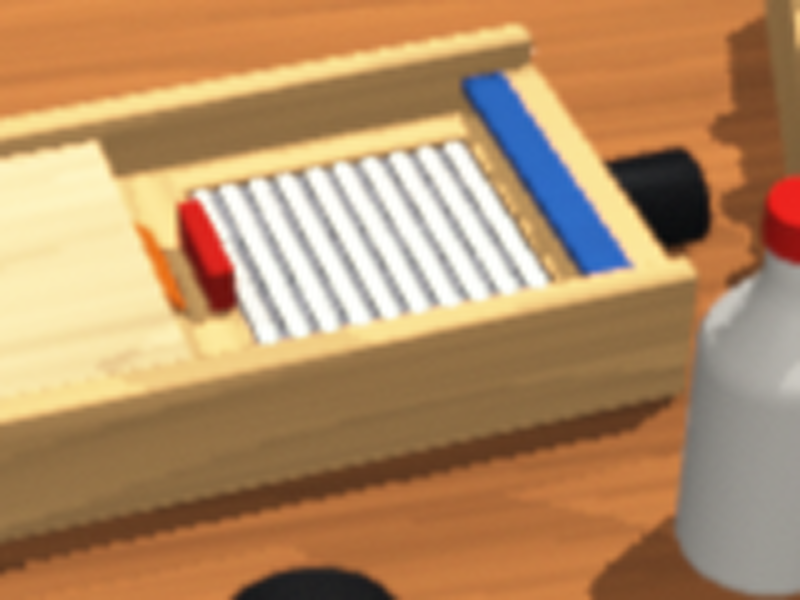

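View pics/g15.png

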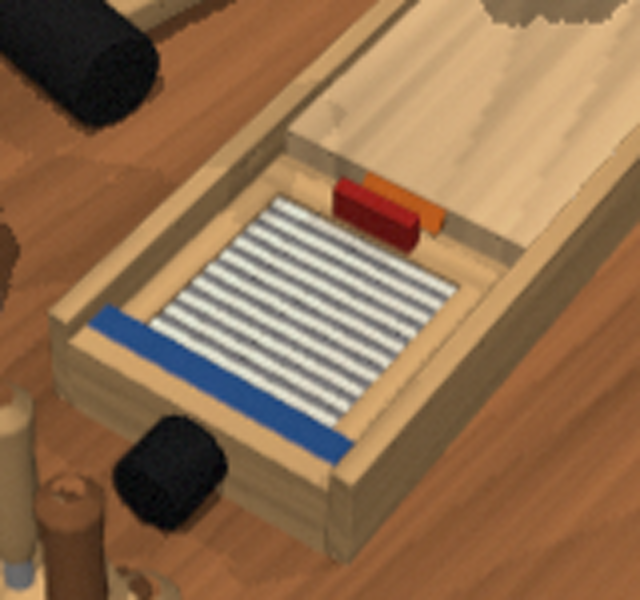

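View pics/wrist15.png

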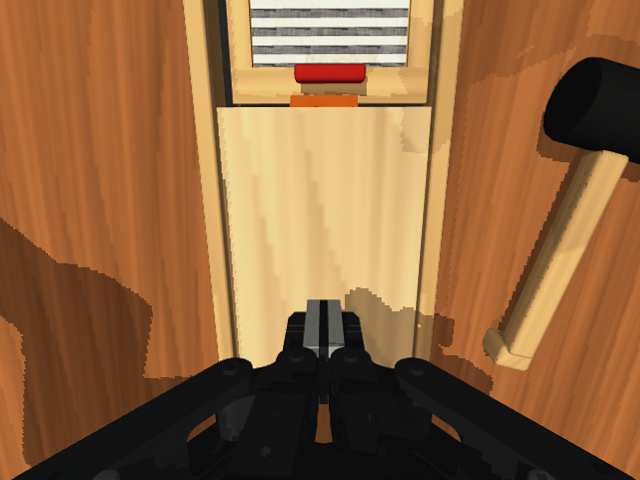

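The orange catch sits out over the tab end (wrist view, rows 96 to 107, in front of the rim). I'll check it with numbers.

Run:
```python
from h import *
from numpy import array
def st(P): d=P[:,:2]-array([.546,.038]); return np.c_[d@[-.0872,.9962],d@[-.9962,-.0872],P[:,2]].round(4)
print('catch tip z37, rim z48',st(pts('wrist15',[(325,96)],z=.037)),st(pts('wrist15',[(325,107)],z=.048)), 'frame tail z34',st(pts('wrist15',[(260,103.5)],z=.034)))
# frame side rails in scene15: crop scale 5 x,4.615 y offset (260,170)
f=lambda L:[(x/5+260,y/4.615+170) for x,y in L]
print('frame top tail/lead -x side',st(pts('scene15',f([(160,190),(230,172),(330,148),(440,122),(220,335)]))))
g=lambda L:[(x/4+260,y/4+200) for x,y in L]
print('side',st(pts('side15',g([(480,262),(440,320),(360,405),(310,175),(180,290)]))))
print(st(pts('side15',g([(440,222),(400,200)]))), 'catch')
```

```text
catch tip z37, rim z48 [[ 0.0057 -0.0026  0.037 ]] [[-0.0015 -0.0025  0.048 ]] frame tail z34 [[0.0012 0.041  0.034 ]]
frame top tail/lead -x side [[ 0.0167  0.0476  0.0323]
 [ 0.0431  0.0497  0.0329]
 [ 0.0812  0.0523  0.0333]
 [ 0.1248  0.0573  0.0318]
 [ 0.0143 -0.0406  0.0347]]
side [[ 0.0083  0.0479  0.035 ]
 [ 0.0495  0.0524  0.0351]
 [ 0.1111  0.0509  0.0347]
 [ 0.0087 -0.0475  0.0358]
 [ 0.1011 -0.0551  0.031 ]]
[[0.0013 0.0212 0.0393]
 [0.0034 0.0001 0.0429]] catch
```

Run:
```python
from h import *
a=cv2.imread('pics/scene15.png');b=cv2.imread('pics/scene0.png')
for n,(x0,y0,x1,y1) in dict(mallet=(290,290,350,370),glue=(395,205,440,300),chisel=(412,100,465,222)).items():
    print(n,cv2.phaseCorrelate(a[y0:y1,x0:x1,1].astype(np.float32),b[y0:y1,x0:x1,1].astype(np.float32)))
print(bot.finish_job())
```

```text
mallet ((0.011341772752437862, -0.06296441770606265), 0.9926190189520518)
glue ((0.4552555323030063, -0.02184272390800146), 0.9776877258662824)
chisel ((-0.021492158278864082, 0.4699371995231729), 0.9705689851266367)
the job is handed in; nothing more can be done
None
```

I slid the frame off the deck with shut fingers until its leading edge went under the blue lip. I then pressed the red tab down until it stopped firmly at about 17 N, and the orange catch snapped out over the tab end. I handed the job in at about 14 s of the 45 s allowed, with the arm lifted clear.

**Last checks**
- **Seating:** the frame top read 31 to 36 mm above the bench at both ends, against 34 mm when flat. The tab top read about 53 to 55 mm, against 54 mm seated.
- **Position:** the tail sits about 2.7 mm past the rim, which puts the leading edge at about 153 mm, roughly 16 mm under the lip. I worked this out from the frame's length, because the lip hides that edge.
- **Catch:** its tip stands about 7 mm past the rim in the wrist view, against 8 mm when fully out.
- **Other objects:** the mallet, glue bottle and chisel block moved less than 0.5 pixel in the scene camera.

**Disagreement:** my heights and station origin differed by 1 to 3 mm between views and from the given dimensions, about the calibration's accuracy. No check failed.

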